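# Slide-rail inspection: run out and reject

## Robot

A 7-joint arm with a two-finger parallel gripper is mounted at the origin on the work surface. World frame = base frame: x ahead of the robot, y to its left, z up, the work surface at z = 0. Lengths are in m, angles in rad, forces in N, time in s.
With the tool pointing down it reaches from about 0.4 to 0.85 m from the base axis. Payload 10.4 kg.
Tool frame: the origin (TCP) lies midway between the tips of the shut fingers; the grasp point (between the pads) lies 19 mm behind it; z points along the fingers, y is the line along which they close (so a half turn about z gives the same grasp; the last joint's range is limited). The gripper opens to 87 mm and grips with 3 to 60 N. Pads are 19 mm wide; open, the fingers measure 117 mm over their backs; the gripper's body (75 mm by 190 mm) begins 51 mm behind the grasp point.
Start: joints at [1.16, 0.332, -0.065, 1.46, 0.022, 1.35, -0.088], TCP at [0.236, -0.579, 0.223] pointing down, gripper open.
Joint ranges: [-2.6, 2.6], [-0.5, 2.12], [-1.47, 1.34], [0.16, 2.42], [-1.27, 4.41], [0.06, 2.06], [-2.6, 2.6]. Speed limits (rad/s): [2.22, 2.22, 2.79, 2.79, 3.14, 3.14, 3.14].

## Interface

Orientations are given as a unit quaternion [x, y, z, w].
In Python, from bench import r gives the robot as it stands.
- The arm moves only by the tool arm_command, never from a script. Its arguments are lists of equal length, an entry for each row: "xyz": the shift along the world's x, y, z in m, a list of three; "rot": the turn, a rotation vector about the world's x, y, z in rad, a list of three. In form: {"xyz": [[tx, ty, tz], ...], "rot": [[ax, ay, az], ...]}. A call has 1 to 20 rows; each row is the pose to reach, as a shift and turn from the pose commanded when the call began; what a row does not reach only later rows make up. A row lasts 1/12 s, in which the tool goes at most 41.7 mm and 7.16 degrees, less where a joint would pass 70% of its speed; a pose out of reach is approached as far as the arm can. A call with a gripper value outside its range is refused whole. "grip" is the opening, from 0 (shut) to 1 (fully open), set as the call begins (left out, the last holds). The fingers move at their own pace and stop on an object; "squeeze" is the grip in N (left out, the last holds). Time passes only in rows, so rows that repeat a pose let the fingers close. It gives the time, the measured TCP pose, the force, the opening and the grip force at its end, in the units of the state.
- r.read_state(): the state, without advancing time (a new reading comes with each control period).
- r.camera(name): name is "side" or "top"; returns the picture (480x640x3 uint8, red, green, blue); there is no depth.
- r.camera_model(name): a dict with "fx", "fy", "cx", "cy" (pixels), "k1" (the pictures are not rectified: a ray, as slopes to the right and down, at radius r is drawn at 1 + k1 r^2 times it, then the intrinsics apply), "T" (4x4, takes a point from camera to world coordinates). Camera axes: x right, y up, looking along -z (the intrinsics and any distortion apply to the point x, -y, -z); pixel columns grow to the right and rows downward; lengths in m; the calibration is good to about 2 mm. A picture is of the moment at which its call begins. camera_model takes no time and is no camera call.
- r.close_job(): hands the job in; it is judged then, once.
Trained networks look in the newest picture that a camera, given by its name, has taken for a name from the list of things; names that differ only in an ending like _2 or _b are one class to them, and where a whole thing is asked for, a point or a joint stands for the part that bears it (a point fixed in the world has none). Each returns a list of dicts, best first, with "conf" (0 to 1); they miss things now and then, are a little off and sometimes report something else, mostly with a low value. They report only what shows in the picture. A call takes as long as a camera call. They do not tell look-alikes from the thing itself.
- r.look_for(label, camera): "at" ([x, y, z] in m, in the coordinates of the camera as it stood for that picture, good to about 4 mm: the middle of the surface that is visible of it).
- r.spot_point(label, camera): "at" ([x, y, z] in m, in the coordinates of the camera as it stood for that picture, good to about 4 mm: a listed point, or the origin of a listed thing).
The state is a dict: "time": time; "joint_positions": joint angles; "joint_vel": joint speeds; "joint_torque": joint torques, N m; "ee_pos": TCP position; "eef_rot": TCP orientation; "ft_force": force on the tool from outside, world axes, zero at the start; "torque": the same for the moment, N m; "width": finger opening in m; "grip_force": force on a finger pad.
Only numpy, scipy, OpenCV 4.12 (cv2) and the standard library are available. Lean on these libraries where they do the work, as an engineer would, in place of code of your own. Each camera call takes 0.05 s, during which the arm holds its last target. There are 200 camera calls.

## Task

Run the yellow paddle slide of each of the two rails outwards, away from the robot, as far as it will go, and leave both there: one reaches its far stop, the other jams about half way. Only then stand the red reject marker upright on the round pad of the rail that jams, and let go. Leave the green marker where it stands.

Things in the scene. Friction and masses are not known exactly. Their poses are not given: they have to be found in the camera images.
- left_pad (a point): Marking pad of the left rail: a round grey spot 64 mm across with a white rim, flat on the rail's plywood board (220 x 160 mm, fixed). Point: pad centre, on the board's face, 12 mm above the bench. x: along the rail, the way its slide runs out (away from the robot within 20 degrees); z up. The rail's centre line lies 80 mm from the pad on the -y side; the rail's top is 34 mm above the bench.
- right_pad (a point): Marking pad of the right rail: a round grey spot 64 mm across with a white rim, flat on the rail's plywood board (220 x 160 mm, fixed). Point: pad centre, on the board's face, 12 mm above the bench. x: along the rail, the way its slide runs out (away from the robot within 20 degrees); z up. The rail's centre line lies 80 mm from the pad on the -y side; the rail's top is 34 mm above the bench.
- left_paddle (a point): Yellow upright paddle on the slide of the left rail (on the robot's left): 12 mm thick along x, 36 mm wide along y; from its dark foot plate (50 mm along x, 46 along y, upper face 42 mm above the bench) up to 79 mm. Point: the paddle's centre, 60 mm above the bench; x is the way it runs out, as for the pad. Push it from behind or pinch it from above.
- right_paddle (a point): Yellow upright paddle on the slide of the right rail (on the robot's right): 12 mm thick along x, 36 mm wide along y; from its dark foot plate (50 mm along x, 46 along y, upper face 42 mm above the bench) up to 79 mm. Point: the paddle's centre, 60 mm above the bench; x is the way it runs out, as for the pad. Push it from behind or pinch it from above.
- left_slide (a joint): How far the left slide has run out, m: 0 home (nearest the robot), 0.110 far stop. Starts at 0 to 0.025; moves under about 2 N and stays where left. One of the two rails, either one, is faulty: its slide stops dead half way, near 0.055. Nothing shows this until it is pushed; about 10 N is ample to tell.
- right_slide (a joint): How far the right slide has run out, m: 0 home (nearest the robot), 0.110 far stop. Starts at 0 to 0.025; moves under about 2 N and stays where left. One of the two rails, either one, is faulty: its slide stops dead half way, near 0.055. Nothing shows this until it is pushed; about 10 N is ample to tell.
- red_mid (a point): The reject marker: a red plastic cylinder 40 mm across and 60 mm tall, 0.08 to 0.17 kg, standing upright loose on the bench between the two rails. Point: its centre, 30 mm above its underside; z is its axis.
- green_mid (a point): The pass marker, not needed: a green plastic cylinder 40 mm across and 60 mm tall, 0.08 to 0.17 kg, standing upright loose on the bench between the two rails, at least 100 mm from the red one. Point: its centre, 30 mm above its underside; z is its axis.
Things that resemble listed ones, but are neither listed nor needed, are in the scene too. Of the things like the part that bears red_mid, leave any that is orange, pink or purple; of the rest the smaller one is meant.

How it is judged:
By the outcome, as a careful person would: the job done as asked, in the order asked, and still so for the second after the job is handed in, with the robot touching nothing.
It also fails if it takes over 53 s, if anything falls off the work surface, if the arm or the gripper's body presses on something with over 40 N, if the wrist force passes 120 N, or if a joint passes its speed limit or range.

## Working session

There is one attempt and no reset: what is moved stays moved. The work goes in short steps, Python scripts to look and compute and a tool call to move; the robot and the scene stay as the last step left them, time stands still between calls to the robot, and variables do not carry over. Pictures are saved under pics/ and viewed, at most 10 in all, crops included, and the job is handed in when it is done.

Besides the shell and the picture viewer there is one more tool, called after "Emit:" as name(argument=value, ...) on one line, values as JSON. arm_command: Moves the arm, as the interface text tells. Its arguments: {"type":"object","properties":{"xyz":{"type":"array"},"rot":{"type":"array"},"grip":{"type":"number"},"squeeze":{"type":"number"}},"required":["xyz","rot"]}

```bash
mkdir -p pics; cat > h.py <<'E'
from bench import r
import numpy as np, cv2
def W(p,cam):
    T=np.array(r.camera_model(cam)["T"]); return (T@np.append(p,1))[:3]
def pix(P,cam):
    m=r.camera_model(cam); q=np.linalg.inv(np.array(m["T"]))@np.append(P,1)
    a,b=q[0]/-q[2],-q[1]/-q[2]; s=1+m["k1"]*(a*a+b*b)
    return m["cx"]+m["fx"]*a*s, m["cy"]+m["fy"]*b*s
def ray(u,v,z,cam):
    m=r.camera_model(cam); k=np.array([[m["fx"],0,m["cx"]],[0,m["fy"],m["cy"]],[0,0,1.]])
    p=cv2.undistortPoints(np.array([[[u,v]]],float),k,np.array([m["k1"],0,0,0.]))[0,0]
    # drawn=(1+k1 r^2)*ray : cv2 same model
    T=np.array(m["T"]); d=T[:3,:3]@np.array([p[0],-p[1],-1]); o=T[:3,3]
    return o+d*(z-o[2])/d[2]
E
python3 - <<'E'
from h import *
for c in("top","side"):
    cv2.imwrite(f"pics/{c}0.png",r.camera(c)[:,:,::-1])
    for l in("left_pad","right_pad","left_paddle","right_paddle","red_mid","green_mid"):
        for d in r.spot_point(l,c)[:5]:
            w=W(d["at"],c); print(c,l,round(d["conf"],2),w.round(3),np.round(pix(w,c)))
print(r.read_state())
E
```

```text
top left_pad 0.61 [0.553 0.244 0.01 ] [209. 267.]
top right_pad 0.96 [ 0.547 -0.151  0.017] [396. 273.]
top left_paddle 0.55 [0.528 0.159 0.058] [246. 278.]
top red_mid 0.83 [ 0.537 -0.017  0.028] [333. 276.]
top red_mid 0.82 [0.817 0.024 0.039] [315. 145.]
top red_mid 0.79 [0.719 0.051 0.033] [302. 190.]
top red_mid 0.64 [ 0.748 -0.037  0.041] [343. 177.]
top red_mid 0.53 [ 0.64  -0.011  0.03 ] [330. 227.]
top green_mid 0.8 [0.457 0.022 0.03 ] [313. 315.]
top green_mid 0.32 [0.523 0.159 0.059] [245. 281.]
side left_pad 0.87 [0.547 0.242 0.01 ] [281. 384.]
side left_pad 0.37 [0.453 0.024 0.033] [409. 298.]
side right_pad 0.86 [ 0.537 -0.153  0.01 ] [407. 224.]
side left_paddle 0.92 [0.528 0.159 0.06 ] [323. 328.]
side right_paddle 0.87 [ 0.466 -0.207  0.059] [458. 199.]
side red_mid 0.83 [0.818 0.025 0.04 ] [220. 216.]
side red_mid 0.76 [0.712 0.057 0.03 ] [260. 253.]
side red_mid 0.73 [ 0.537 -0.013  0.03 ] [372. 265.]
side red_mid 0.72 [ 0.635 -0.01   0.027] [319. 246.]
side green_mid 0.94 [0.453 0.024 0.032] [408. 299.]
side green_mid 0.66 [ 0.634 -0.008  0.029] [319. 246.]
{'time': 0.7, 'joint_positions': array([ 1.16038864,  0.33217219, -0.06469729,  1.46012521,  0.02159237,
        1.349892  , -0.08850086]), 'joint_vel': array([ 6.35302181e-04,  1.76797734e-04,  2.32765544e-06,  1.60013996e-03,
        3.49871621e-04,  2.70732454e-04, -1.20417799e-03]), 'joint_torque': array([-3.02602393e-05, -6.22906709e+01,  2.46645499e-02, -3.90065002e+01,
       -6.10594265e-02,  3.14487505e-02,  1.34358964e-05]), 'ee_pos': array([ 0.23637257, -0.57859327,  0.22258085]), 'eef_rot': array([9.81259604e-01, 1.92690393e-01, 2.15652051e-05, 4.48981847e-05]), 'ft_force': array([-0.33587286,  0.03892514, -0.14785046]), 'torque': array([-0.02953781, -0.05060297, -0.0215961 ]), 'grip_force': 0.0, 'width': 0.08667140817177715}
```

View pics/top0.png

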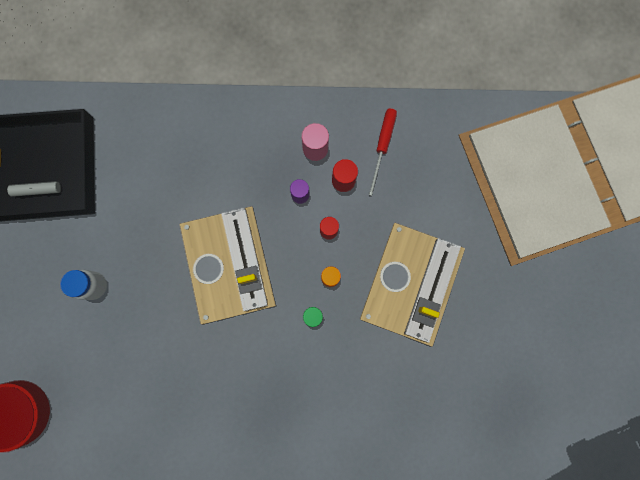

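View pics/side0.png

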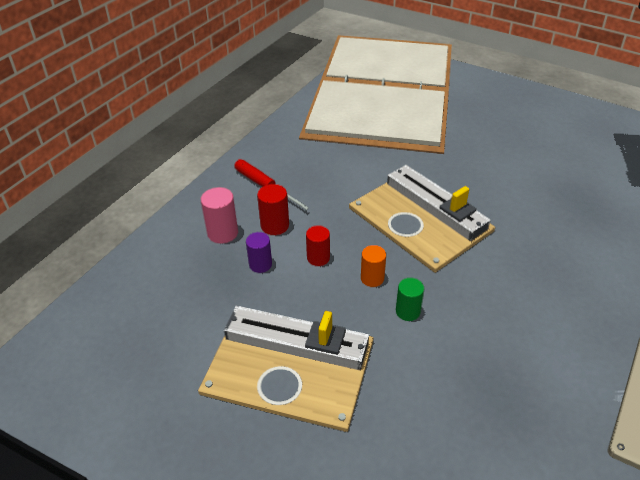

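Red-marker candidates in the top view are red small (329,227), red large (344,175), orange (331,277), purple (299,190) and pink (315,138). Leaving out orange, pink and purple, the smaller red at (329,227) fits, and the crop should confirm it. The yellow paddles are at (247,279) and (429,312), and the pads at (208,269) and (396,277).

```bash
python3 - <<'E'
from h import *
im=cv2.imread("pics/top0.png")
cv2.imwrite("pics/crop0.png",cv2.resize(im[110:350,170:490],None,fx=2.5,fy=2.5,interpolation=cv2.INTER_CUBIC))
hsv=cv2.cvtColor(im,cv2.COLOR_BGR2HSV)
def blobs(mask,lo,hi):
    n,l,s,c=cv2.connectedComponentsWithStats(mask.astype(np.uint8))
    return [(c[i],s[i],l==i) for i in range(1,n) if lo<s[i,4]<hi]
H,S,V=cv2.split(hsv); x=np.arange(640)[None]; roi=(x>170)&(x<480)&(np.arange(480)[:,None]>100)&(np.arange(480)[:,None]<360)
for c,s,m in blobs((abs(H.astype(int)-27)<5)&(S>200)&(V>120)&roi,30,500):
    print("yellow",c,s[4],ray(*c,.075,"top").round(4))
for c,s,m in blobs(((H<4)|(H>176))&(S>180)&roi,80,1500): print("red",c,s,ray(*c,.06,"top").round(4))
for c,s,m in blobs((H>8)&(H<25)&(S>50)&(V>100)&roi,1500,20000):
    # board+rail hull
    pass
# board wood: min area rect of wood + corners on bottom
wood=((H>8)&(H<26)&(S>50)&(S<180)&(V>110)&roi)
for c,s,m in blobs(wood,1500,20000):
    y,xx=np.nonzero(m); P=np.array([ray(a,b,.012,"top")[:2] for a,b in zip(xx,y)])
    print("wood rect",cv2.minAreaRect((P*1000).astype(np.float32)))
white=(S<50)&(V>140)&roi
for c,s,m in blobs(white,60,5000):
    y,xx=np.nonzero(m); 
    P=np.array([ray(a,b,.012,"top")[:2] for a,b in zip(xx,y)])
    R=cv2.minAreaRect((P*1000).astype(np.float32)); print("white",c.round(1),s[4],np.round(R[0],1),np.round(R[1],1),round(R[2],1),P.mean(0).round(4))
E
```

```text
yellow [245.68041237 278.09278351] 97 [0.5271 0.1569 0.075 ]
yellow [429.96 311.83] 100 [ 0.4673 -0.2087  0.075 ]
red [386.32258065 129.73502304] [377 109  19  44 434] [ 0.8463 -0.1256  0.06  ]
red [344.70043103 171.26077586] [333 160  24  24 464] [ 0.7541 -0.0385  0.06  ]
red [328.64835165 225.88644689] [320 217  18  19 273] [ 0.6379 -0.0068  0.06  ]Traceback (most recent call last):
  File "<stdin>", line 18, in <module>
  File "h.py", line 10, in ray
    m=r.camera_model(cam); k=np.array([[m["fx"],0,m["cx"]],[0,m["fy"],m["cy"]],[0,0,1.]])
ValueError: time passes only in moves, steps and waits
```

View pics/crop0.png

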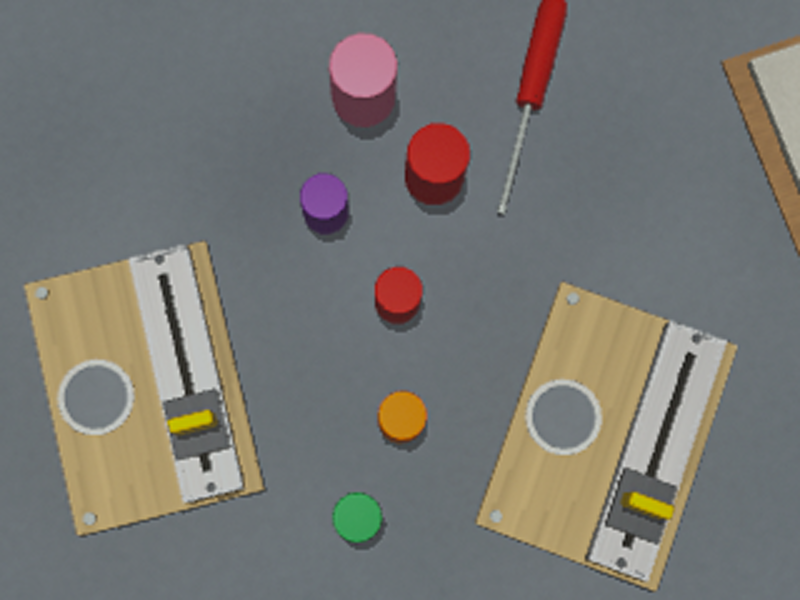

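The crop confirms it: the small red cylinder at crop (399,294) matches the green one in size. The larger red at (437,162) is the decoy.

```bash
sed -i 's/m=r.camera_model(cam)/m=M(cam)/' h.py; sed -i '2a import functools\nM=functools.cache(lambda c:r.camera_model(c))' h.py; python3 - <<'E'
from h import *
f=lambda p,z:ray(170+p[0]/2.5-.3,110+p[1]/2.5-.3,z,"top")[:2]
ang=lambda a,b:np.degrees(np.arctan2(*(b-a)[::-1])).round(1)
for n,sc,co,pad in(("L",[(211,487),(159,258)],[(80,534),(25,285),(264,490),(205,243)],(96,397)),("R",[(622,562),(697,338)],[(479,523),(562,284),(655,590),(736,345)],(564,417))):
    a,b=[f(p,.034) for p in sc]; c=[f(p,.012) for p in co]
    print(n,"screws",a.round(4),b.round(4),ang(a,b),"edges",ang(c[0],c[1]),ang(c[2],c[3]),ang(c[2],c[0])-90,ang(c[3],c[1])-90,"pad",f(pad,.012).round(4), "len",np.linalg.norm(c[0]-c[1]))
E
```

```text
L screws [0.476  0.1431] [0.6663 0.194 ] 15.0 edges 15.5 15.3 14.400000000000006 14.599999999999994 pad [0.55   0.2457] len 0.2170558822566278
R screws [ 0.4215 -0.1936] [ 0.6067 -0.2587] -19.4 edges -19.0 -19.4 -19.599999999999994 -18.700000000000003 pad [ 0.5402 -0.1503] len 0.2156174444602494
```

Emit:
arm_command(xyz=[[0.193,0.384,-0.08],[0.193,0.384,-0.08],[0.193,0.384,-0.08],[0.193,0.384,-0.08],[0.193,0.384,-0.08],[0.193,0.384,-0.08],[0.193,0.384,-0.08],[0.193,0.384,-0.08],[0.193,0.384,-0.08],[0.193,0.384,-0.08],[0.193,0.384,-0.08],[0.193,0.384,-0.08],[0.193,0.384,-0.08],[0.193,0.384,-0.08],[0.193,0.384,-0.12],[0.193,0.384,-0.15],[0.193,0.384,-0.168],[0.193,0.384,-0.168]], rot=[[0,0,-0.724],[0,0,-0.724],[0,0,-0.724],[0,0,-0.724],[0,0,-0.724],[0,0,-0.724],[0,0,-0.724],[0,0,-0.724],[0,0,-0.724],[0,0,-0.724],[0,0,-0.724],[0,0,-0.724],[0,0,-0.724],[0,0,-0.724],[0,0,-0.724],[0,0,-0.724],[0,0,-0.724],[0,0,-0.724]], grip=0)

```text
time: 2.2
ee_pos: [0.4263, -0.1952, 0.0513]
eef_rot: [0.986, -0.169, -0.003, -0.001]
ft_force: [-0.1, -0.3, -0.5]
width: 0.0002
grip_force: 0.0
```

Emit:
arm_command(xyz=[[0.0076,-0.0026,0.002],[0.0151,-0.0053,0.002],[0.0227,-0.0079,0.002],[0.0302,-0.0106,0.002],[0.0378,-0.0132,0.002],[0.0453,-0.0159,0.002],[0.0453,-0.0159,0.002]], rot=[[0,0,0],[0,0,0],[0,0,0],[0,0,0],[0,0,0],[0,0,0],[0,0,0]])

```text
time: 2.78
ee_pos: [0.4766, -0.211, 0.0569]
eef_rot: [0.986, -0.167, 0.001, 0.0]
ft_force: [-0.2, -0.2, -0.2]
width: 0.0002
grip_force: 0.0
```

Emit:
arm_command(xyz=[[0.0047,-0.0017,0],[0.0094,-0.0033,0],[0.0142,-0.005,0],[0.0189,-0.0066,0]], rot=[[0,0,0],[0,0,0],[0,0,0],[0,0,0]])

```text
time: 3.12
ee_pos: [0.4938, -0.2171, 0.0565]
eef_rot: [0.986, -0.167, -0.0, 0.0]
ft_force: [-0.6, 1.0, 1.1]
width: 0.0004
grip_force: 1.0
```

```bash
python3 - <<'E'
from h import *
for c in("top","side"):
    im=r.camera(c)[:,:,::-1].copy(); cv2.imwrite(f"pics/{c}1.png",im)
    for d in r.spot_point("right_paddle",c)[:2]: print(c,d["conf"],W(d["at"],c).round(4))
cv2.imwrite("pics/s1c.png",cv2.resize(im[120:320,300:540],None,fx=2.5,fy=2.5))
E
```

```text
side 0.62 [ 0.5102 -0.2219  0.0603]
```

View pics/s1c.png

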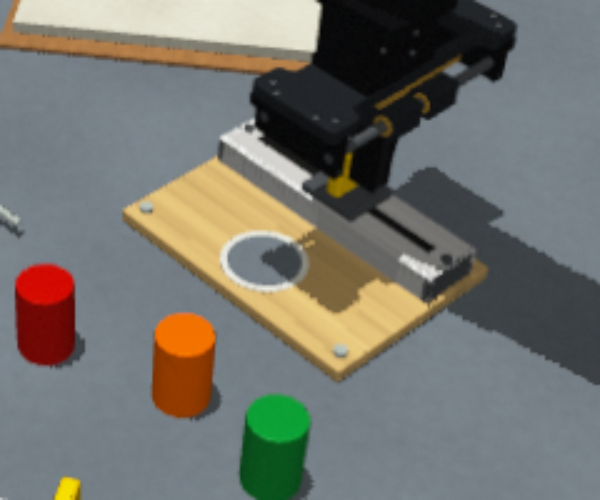

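The fingers are behind the paddle, which has moved about 45 mm and is now near half way. I'll continue in small steps.

Emit:
arm_command(xyz=[[0.0028,-0.001,0],[0.0057,-0.002,0],[0.0085,-0.003,0],[0.0113,-0.004,0]], rot=[[0,0,0],[0,0,0],[0,0,0],[0,0,0]])

```text
time: 3.65
ee_pos: [0.505, -0.2212, 0.0565]
eef_rot: [0.986, -0.167, -0.0, 0.0]
ft_force: [-1.4, 0.8, -0.5]
width: 0.0006
grip_force: 0.9
```

Emit:
arm_command(xyz=[[0.0038,-0.0013,0],[0.0076,-0.0026,0],[0.0113,-0.004,0],[0.0151,-0.0053,0]], rot=[[0,0,0],[0,0,0],[0,0,0],[0,0,0]])

```text
time: 3.98
ee_pos: [0.5203, -0.2266, 0.0565]
eef_rot: [0.986, -0.167, -0.0, 0.0]
ft_force: [-2.1, 1.1, -0.2]
width: 0.0002
grip_force: 0.9
```

Emit:
arm_command(xyz=[[0.0047,-0.0017,0],[0.0094,-0.0033,0],[0.0142,-0.005,0],[0.0189,-0.0066,0],[0.0217,-0.0076,0],[0.0245,-0.0086,0]], rot=[[0,0,0],[0,0,0],[0,0,0],[0,0,0],[0,0,0],[0,0,0]])

```text
time: 4.48
ee_pos: [0.5448, -0.2352, 0.0565]
eef_rot: [0.986, -0.167, 0.0, 0.0]
ft_force: [-2.3, -0.3, 0.1]
width: 0.0003
grip_force: 0.9
```

Emit:
arm_command(xyz=[[0.0019,-0.0007,0],[0.0038,-0.0013,0],[0.0057,-0.002,0]], rot=[[0,0,0],[0,0,0],[0,0,0]])

```text
time: 4.73
ee_pos: [0.5498, -0.237, 0.0565]
eef_rot: [0.986, -0.167, -0.001, 0.0]
ft_force: [-14.8, 3.9, 11.5]
width: 0.0007
grip_force: 7.6
```

Emit:
arm_command(xyz=[[-0.015,0.005,0],[-0.04,0.014,0.01],[-0.045,0.016,0.05],[-0.061,0.385,0.06],[-0.061,0.385,0.06],[-0.061,0.385,0.06],[-0.061,0.385,0.06],[-0.061,0.385,0.06],[-0.061,0.385,0.06],[-0.061,0.385,0.06],[-0.061,0.385,0.06],[-0.061,0.385,0.06],[-0.061,0.385,0.06],[-0.061,0.385,0.06],[-0.061,0.385,0.03],[-0.061,0.385,0],[-0.061,0.385,0]], rot=[[0,0,0],[0,0,0],[0,0,0],[0,0,0.599],[0,0,0.599],[0,0,0.599],[0,0,0.599],[0,0,0.599],[0,0,0.599],[0,0,0.599],[0,0,0.599],[0,0,0.599],[0,0,0.599],[0,0,0.599],[0,0,0.599],[0,0,0.599],[0,0,0.599]])

```text
time: 6.15
ee_pos: [0.4866, 0.1455, 0.0521]
eef_rot: [0.991, 0.13, -0.003, 0.001]
ft_force: [-2.2, -1.3, -0.8]
width: 0.0005
grip_force: 0.0
```

```bash
python3 - <<'E'
from h import *
for c in("top","side"):
    im=r.camera(c)[:,:,::-1].copy(); cv2.imwrite(f"pics/{c}2.png",im)
    for l in ("right_paddle","left_paddle"):
        for d in r.spot_point(l,c)[:2]: print(c,l,d["conf"],W(d["at"],c).round(4))
E
```

```text
top right_paddle 0.69 [ 0.5736 -0.2422  0.0595]
top left_paddle 0.6 [0.5274 0.1562 0.0596]
side right_paddle 0.58 [ 0.5641 -0.2414  0.0614]
```

Emit:
arm_command(xyz=[[0.0072,0.0019,0],[0.0145,0.0039,0],[0.0217,0.0058,0],[0.029,0.0078,0],[0.0362,0.0097,0],[0.0435,0.0117,0]], rot=[[0,0,0],[0,0,0],[0,0,0],[0,0,0],[0,0,0],[0,0,0]])

```text
time: 6.95
ee_pos: [0.5333, 0.1598, 0.0564]
eef_rot: [0.991, 0.131, -0.0, 0.0]
ft_force: [-1.9, -0.8, 2.2]
width: 0.0006
grip_force: 1.1
```

Emit:
arm_command(xyz=[[0.0039,0.001,0],[0.0077,0.0021,0],[0.0116,0.0031,0]], rot=[[0,0,0],[0,0,0],[0,0,0]])

```text
time: 7.2
ee_pos: [0.5444, 0.1628, 0.0563]
eef_rot: [0.991, 0.131, -0.0, 0.0]
ft_force: [-1.5, -0.1, -0.4]
width: 0.0006
grip_force: 0.9
```

Emit:
arm_command(xyz=[[0.0019,0.0005,0],[0.0039,0.001,0]], rot=[[0,0,0],[0,0,0]])

```text
time: 7.37
ee_pos: [0.5481, 0.1639, 0.0564]
eef_rot: [0.991, 0.131, -0.0, 0.0]
ft_force: [-1.7, -0.4, -0.4]
width: 0.0005
grip_force: 0.8
```

Estimated slide is now about 0.05.

Emit:
arm_command(xyz=[[0.0019,0.0005,0],[0.0039,0.001,0],[0.0058,0.0016,0]], rot=[[0,0,0],[0,0,0],[0,0,0]])

```text
time: 7.62
ee_pos: [0.5539, 0.1654, 0.0565]
eef_rot: [0.991, 0.131, -0.0, 0.0]
ft_force: [-1.6, -0.7, -0.6]
width: 0.0002
grip_force: 0.8
```

Emit:
arm_command(xyz=[[0.0019,0.0005,0],[0.0039,0.001,0]], rot=[[0,0,0],[0,0,0]])

```text
time: 7.78
ee_pos: [0.5563, 0.1661, 0.0564]
eef_rot: [0.991, 0.131, -0.002, 0.001]
ft_force: [-17.6, -4.9, 12.8]
width: 0.0
grip_force: 9.2
```

Emit:
arm_command(xyz=[[0.0015,0.0004,0],[0.0029,0.0008,0]], rot=[[0,0,0],[0,0,0]])

```text
time: 7.95
ee_pos: [0.5568, 0.1662, 0.0564]
eef_rot: [0.991, 0.131, -0.004, 0.001]
ft_force: [-29.9, -9.0, 24.4]
width: 0.0004
grip_force: 15.3
```

The left rail jams at about half way and the right one reached its stop. So the red marker goes on the left pad.

Emit:
arm_command(xyz=[[-0.012,-0.003,0],[-0.035,-0.009,0.01],[-0.035,-0.009,0.05],[-0.02,-0.03,0.08],[0.076,-0.176,0.08],[0.076,-0.176,0.08],[0.076,-0.176,0.08],[0.076,-0.176,0.08],[0.076,-0.176,0.08],[0.076,-0.176,0.08],[0.076,-0.176,0.08],[0.076,-0.176,0.08]], rot=[[0,0,0],[0,0,0],[0,0,0],[0,0,0],[0,0,0],[0,0,0],[0,0,0],[0,0,0],[0,0,0],[0,0,0],[0,0,0],[0,0,0]], grip=1)

```text
time: 8.95
ee_pos: [0.6366, -0.0072, 0.1368]
eef_rot: [0.991, 0.132, 0.0, -0.0]
ft_force: [-0.0, -0.7, -0.2]
width: 0.0729
grip_force: 0.0
```

```bash
python3 - <<'E'
from h import *
for c in("top","side"):
    im=r.camera(c)[:,:,::-1].copy(); cv2.imwrite(f"pics/{c}3.png",im)
    for l in ("red_mid","right_paddle","left_paddle"):
        for d in r.spot_point(l,c): print(c,l,round(d["conf"],2),W(d["at"],c).round(4))
s=r.read_state(); print(s["joint_positions"],s["ee_pos"],s["width"])
E
```

```text
top red_mid 0.53 [ 0.5369 -0.0131  0.0304]
top red_mid 0.43 [0.7142 0.056  0.0307]
top red_mid 0.26 [ 0.5709 -0.244   0.0606]
top right_paddle 0.84 [ 0.5689 -0.2431  0.0588]
top right_paddle 0.44 [0.5511 0.2438 0.013 ]
top left_paddle 0.64 [0.5711 0.1697 0.0594]
side red_mid 0.96 [ 0.7441 -0.037   0.0378]
side red_mid 0.94 [ 0.5352 -0.0088  0.0284]
side red_mid 0.76 [0.7152 0.0554 0.0298]
side red_mid 0.67 [ 0.634  -0.0077  0.0303]
side red_mid 0.67 [0.8167 0.0256 0.0419]
side right_paddle 0.83 [ 0.5641 -0.243   0.0589]
side left_paddle 0.68 [0.5729 0.1693 0.0588]
[ 0.34183753  0.46820362 -0.53119301  1.51190998  0.24538511  1.22811155
 -1.53252595] [ 0.63668769 -0.00852801  0.13667188] 0.08669567390450583
```

View pics/side3.png

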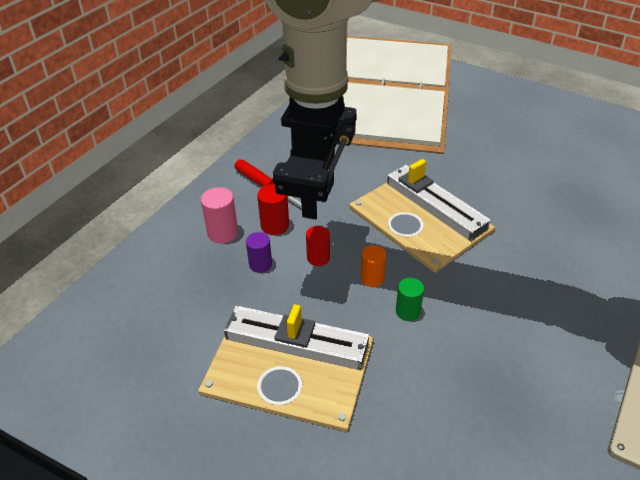

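The side view shows the right paddle at its far end, the left paddle half way, and the fingers above the small red marker at (318,245). Descend and grip.

Emit:
arm_command(xyz=[[0,0,-0.035],[0,0,-0.065],[0,0,-0.09],[0,0,-0.107],[0,0,-0.114],[0,0,-0.114],[0,0,-0.114]], rot=[[0,0,0],[0,0,0],[0,0,0],[0,0,0],[0,0,0],[0,0,0],[0,0,0]])

```text
time: 9.93
ee_pos: [0.6372, -0.0086, 0.0234]
eef_rot: [0.991, 0.131, 0.0, 0.0]
ft_force: [0.5, -0.3, 0.9]
width: 0.0869
grip_force: 0.0
```

Emit:
arm_command(xyz=[[0,0,0],[0,0,0],[0,0,0],[0,0,0],[0,0,0],[0,0,0],[0,0,0],[0,0,0]], rot=[[0,0,0],[0,0,0],[0,0,0],[0,0,0],[0,0,0],[0,0,0],[0,0,0],[0,0,0]], grip=0, squeeze=20)

```text
time: 10.6
ee_pos: [0.6368, -0.0087, 0.0226]
eef_rot: [0.991, 0.131, 0.0, -0.0]
ft_force: [0.0, 1.5, 0.7]
width: 0.0417
grip_force: 0.7
```

Emit:
arm_command(xyz=[[0,0,0.02],[0,0,0.05],[0,0,0.09],[0,0,0.12],[0,0,0.14],[0,0,0.14]], rot=[[0,0,0],[0,0,0],[0,0,0],[0,0,0],[0,0,0],[0,0,0]])

```text
time: 11.1
ee_pos: [0.639, -0.0084, 0.1678]
eef_rot: [0.991, 0.131, 0.004, 0.001]
ft_force: [-0.3, -0.7, -1.1]
width: 0.0395
grip_force: 20.0
```

Emit:
arm_command(xyz=[[-0.012,0.035,0],[-0.024,0.07,0],[-0.036,0.105,0],[-0.048,0.14,0],[-0.06,0.175,0],[-0.072,0.21,0],[-0.082,0.24,0],[-0.087,0.253,0],[-0.087,0.253,0],[-0.087,0.253,0],[-0.087,0.253,0],[-0.087,0.253,0],[-0.087,0.253,0],[-0.087,0.253,0],[-0.087,0.253,0],[-0.087,0.253,0]], rot=[[0,0,-1.571],[0,0,-1.571],[0,0,-1.571],[0,0,-1.571],[0,0,-1.571],[0,0,-1.571],[0,0,-1.571],[0,0,-1.571],[0,0,-1.571],[0,0,-1.571],[0,0,-1.571],[0,0,-1.571],[0,0,-1.571],[0,0,-1.571],[0,0,-1.571],[0,0,-1.571]])

```text
time: 12.43
ee_pos: [0.548, 0.2407, 0.1559]
eef_rot: [0.892, -0.45, -0.029, 0.025]
ft_force: [-0.3, -1.5, -4.5]
width: 0.0393
grip_force: 20.0
```

```bash
python3 - <<'E'
from h import *
for c in("top","side"):
    im=r.camera(c)[:,:,::-1].copy(); cv2.imwrite(f"pics/{c}4.png",im)
    for d in r.spot_point("red_mid",c): print(c,round(d["conf"],2),W(d["at"],c).round(4))
cv2.imwrite("pics/s4c.png",cv2.resize(im[200:440,160:420],None,fx=2.3,fy=2.3))
s=r.read_state(); print(s["joint_positions"],s["ee_pos"],s["ft_force"])
E
```

```text
top 0.88 [0.8213 0.0265 0.0408]
top 0.86 [ 0.5354 -0.012   0.0262]
top 0.58 [0.5498 0.2359 0.1628]
top 0.39 [0.4554 0.0243 0.0316]
side 0.88 [0.546  0.2363 0.1608]
side 0.83 [ 0.5346 -0.0151  0.0271]
side 0.65 [0.8165 0.0236 0.0392]
[-1.23786885  0.58291521  1.06462711  1.5913589  -0.51049614  1.36094538
 -2.59344167] [0.54759191 0.24029876 0.15411402] [-1.20608744  0.04047185 -1.94958623]
```

View pics/s4c.png

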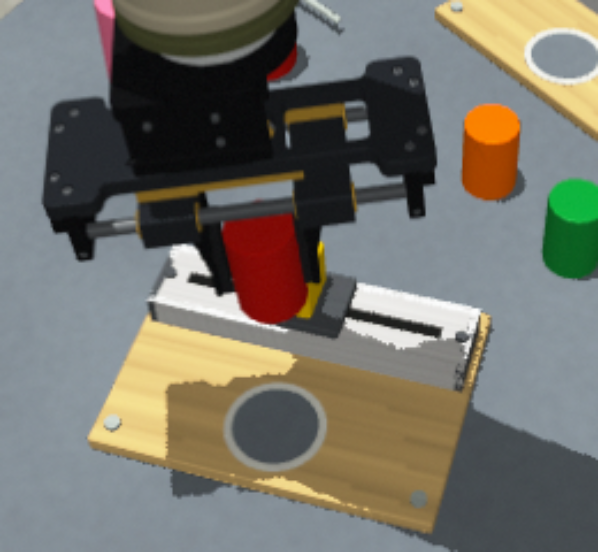

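The marker is held upright, but joint 7 is at about -2.59 against its limit of -2.6, so this turn direction is wrong. I'll turn back the other way.

Emit:
arm_command(xyz=[[0,0,0],[0,0,0],[0,0,0],[0,0,0],[0,0,0],[0,0,0],[0,0,0],[0,0,0],[0,0,0],[0,0,0],[0,0,0],[0,0,0],[0,0,0],[0,0,0]], rot=[[0,0,1.571],[0,0,1.571],[0,0,1.571],[0,0,1.571],[0,0,1.571],[0,0,1.571],[0,0,1.571],[0,0,1.571],[0,0,1.571],[0,0,1.571],[0,0,1.571],[0,0,1.571],[0,0,1.571],[0,0,1.571]])

```text
time: 13.8
ee_pos: [0.5479, 0.2404, 0.1558]
eef_rot: [0.948, 0.317, -0.002, 0.037]
ft_force: [0.5, -0.7, -1.1]
width: 0.0395
grip_force: 20.0
```

```bash
python3 -c "
from h import *
s=r.read_state(); print(s['joint_positions'].round(3),s['ee_pos'],s['eef_rot'],s['joint_vel'].round(2))"
```

```text
[-1.131  0.4    0.762  1.645 -0.211  1.219 -1.259] [0.54794402 0.24044968 0.15583366] [ 0.94778077  0.31670182 -0.00239275  0.03749465] [-0.02  0.02  0.04 -0.01 -0.03  0.02 -0.13]
```

```bash
python3 -c "
from h import *
from scipy.spatial.transform import Rotation as R
s=r.read_state(); a=np.radians(52.5)
print((R.from_quat([np.cos(a),np.sin(a),0,0])*R.from_quat(s['eef_rot']).inv()).as_rotvec().round(3),(np.array([.55,.2445,.12])-s['ee_pos']).round(4))"
```

```text
[0.052 0.06  1.187] [ 0.0021  0.0041 -0.0358]
```

Emit:
arm_command(xyz=[[0.002,0.004,0],[0.002,0.004,0],[0.002,0.004,0],[0.002,0.004,0],[0.002,0.004,0],[0.002,0.004,0],[0.002,0.004,0],[0.002,0.004,0],[0.002,0.004,0],[0.002,0.004,0],[0.002,0.004,0],[0.002,0.004,0],[0.002,0.004,0],[0.002,0.004,0]], rot=[[0.052,0.06,1.187],[0.052,0.06,1.187],[0.052,0.06,1.187],[0.052,0.06,1.187],[0.052,0.06,1.187],[0.052,0.06,1.187],[0.052,0.06,1.187],[0.052,0.06,1.187],[0.052,0.06,1.187],[0.052,0.06,1.187],[0.052,0.06,1.187],[0.052,0.06,1.187],[0.052,0.06,1.187],[0.052,0.06,1.187]])

```text
time: 14.97
ee_pos: [0.5502, 0.2443, 0.1556]
eef_rot: [0.612, 0.791, 0.0, 0.001]
ft_force: [0.7, -0.4, -0.5]
width: 0.0391
grip_force: 20.0
```

```bash
python3 - <<'E'
from h import *
from scipy.spatial.transform import Rotation as R
for c in("top","side"):
    im=r.camera(c)[:,:,::-1].copy(); cv2.imwrite(f"pics/{c}5.png",im)
    for d in r.spot_point("red_mid",c): print(c,round(d["conf"],2),W(d["at"],c).round(4))
s=r.read_state(); a=np.radians(52.5)
print((R.from_quat([np.cos(a),np.sin(a),0,0])*R.from_quat(s['eef_rot']).inv()).as_rotvec().round(3),s['ee_pos'],s['joint_positions'].round(2))
E
```

```text
top 0.68 [0.7176 0.0504 0.0321]
top 0.67 [ 0.7507 -0.0399  0.0445]
top 0.59 [0.5477 0.2425 0.1615]
top 0.57 [0.819  0.0226 0.0401]
top 0.55 [ 0.5377 -0.0118  0.0271]
side 0.93 [0.5461 0.2445 0.1613]
side 0.56 [0.8199 0.0234 0.0415]
side 0.56 [ 0.5369 -0.0131  0.0313]
[0.002 0.003 0.007] [0.55022576 0.24436304 0.1555103 ] [-0.93  0.35  0.54  1.64 -0.19  1.2  -0.09]
```

Emit:
arm_command(xyz=[[0.001,0,-0.035],[0.001,0,-0.065],[0.001,0,-0.09],[0.001,0,-0.105],[0.001,0,-0.112],[0.001,0,-0.112],[0.001,0,-0.112]], rot=[[0,0,0],[0,0,0],[0,0,0],[0,0,0],[0,0,0],[0,0,0],[0,0,0]])

```text
time: 15.75
ee_pos: [0.5517, 0.2444, 0.0442]
eef_rot: [0.611, 0.791, 0.0, 0.002]
ft_force: [-0.2, 0.2, -0.4]
width: 0.0395
grip_force: 20.0
```

Emit:
arm_command(xyz=[[0,0,-0.002],[0,0,-0.004],[0,0,-0.006],[0,0,-0.006]], rot=[[0,0,0],[0,0,0],[0,0,0],[0,0,0]])

```text
time: 16.08
ee_pos: [0.5513, 0.2443, 0.0376]
eef_rot: [0.611, 0.791, 0.0, 0.001]
ft_force: [-0.4, -0.8, -1.3]
width: 0.039
grip_force: 20.0
```

```bash
python3 - <<'E'
from h import *
for c in("top","side"):
    im=r.camera(c)[:,:,::-1].copy()
    for d in r.spot_point("red_mid",c): print(c,round(d["conf"],2),W(d["at"],c).round(4))
cv2.imwrite("pics/s6c.png",cv2.resize(im[240:440,180:400],None,fx=2.6,fy=2.6))
E
```

```text
top 0.85 [ 0.75   -0.0399  0.0387]
top 0.85 [0.7176 0.0542 0.0337]
top 0.81 [0.8201 0.0243 0.0387]
top 0.77 [ 0.5357 -0.0157  0.0258]
top 0.56 [0.4567 0.0236 0.0308]
side 0.7 [0.5451 0.2437 0.0427]
side 0.65 [ 0.5352 -0.0132  0.0285]
side 0.5 [0.8197 0.0254 0.039 ]
```

View pics/s6c.png

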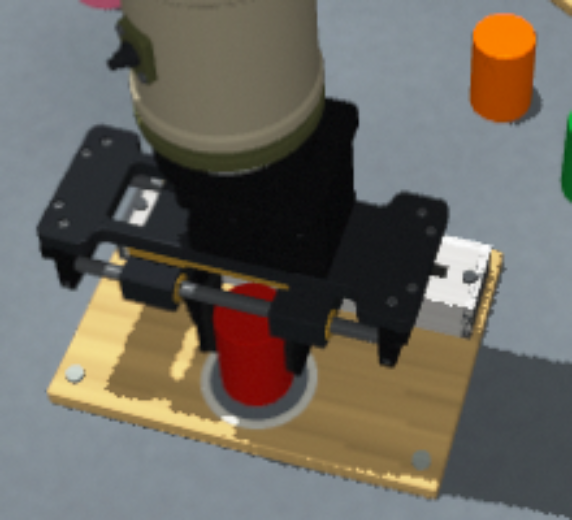

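The marker sits centred over the pad (crop about (258,385) against pad centre (259,377)). Next I'll lower it to contact.

Emit:
arm_command(xyz=[[0,0,-0.001],[0,0,-0.002],[0,0,-0.003]], rot=[[0,0,0],[0,0,0],[0,0,0]])

```text
time: 16.53
ee_pos: [0.5515, 0.2444, 0.0355]
eef_rot: [0.611, 0.791, 0.0, 0.001]
ft_force: [-8.4, -3.4, 20.1]
width: 0.0396
grip_force: 20.0
```

Emit:
arm_command(xyz=[[0,0,0.001],[0,0,0.001],[0,0,0.001]], rot=[[0,0,0],[0,0,0],[0,0,0]])

```text
time: 16.78
ee_pos: [0.5515, 0.2444, 0.0357]
eef_rot: [0.611, 0.791, 0.0, 0.002]
ft_force: [-0.3, 0.2, 2.0]
width: 0.0394
grip_force: 20.0
```

Emit:
arm_command(xyz=[[0,0,0],[0,0,0],[0,0,0],[0,0,0],[0,0,0],[0,0,0],[0,0,0],[0,0,0]], rot=[[0,0,0],[0,0,0],[0,0,0],[0,0,0],[0,0,0],[0,0,0],[0,0,0],[0,0,0]], grip=1)

```text
time: 17.45
ee_pos: [0.5513, 0.2442, 0.0355]
eef_rot: [0.611, 0.791, 0.0, 0.001]
ft_force: [1.0, 0.3, 0.2]
width: 0.083
grip_force: 0.0
```

Emit:
arm_command(xyz=[[0,0,0.015],[0,0,0.04],[0,0,0.08],[0,0,0.12],[0,0,0.16],[0,0,0.18],[-0.04,0.04,0.18],[-0.08,0.08,0.18],[-0.1,0.12,0.18],[-0.1,0.15,0.18],[-0.1,0.15,0.18]], rot=[[0,0,0],[0,0,0],[0,0,0],[0,0,0],[0,0,0],[0,0,0],[0,0,0],[0,0,0],[0,0,0],[0,0,0],[0,0,0]])

```text
time: 18.37
ee_pos: [0.4472, 0.4001, 0.2155]
eef_rot: [0.609, 0.794, 0.001, 0.0]
ft_force: [0.3, 0.5, 0.1]
width: 0.0876
grip_force: 0.0
```

```bash
python3 - <<'E'
from h import *
for c in("top","side"):
    im=r.camera(c)[:,:,::-1].copy()
    for l in ("red_mid","green_mid","right_paddle","left_paddle"):
        for d in r.spot_point(l,c)[:4]: print(c,l,round(d["conf"],2),W(d["at"],c).round(4))
cv2.imwrite("pics/side7.png",im)
E
```

```text
top red_mid 0.74 [ 0.7481 -0.039   0.0399]
top red_mid 0.66 [ 0.5352 -0.0163  0.0295]
top red_mid 0.64 [0.8202 0.0261 0.0382]
top red_mid 0.6 [0.55   0.2438 0.0408]
top green_mid 0.84 [0.4533 0.0221 0.0266]
top right_paddle 0.83 [ 0.5725 -0.2437  0.0629]
top left_paddle 0.87 [0.57   0.1683 0.0606]
side red_mid 0.64 [ 0.5353 -0.0131  0.0293]
side green_mid 0.65 [0.4491 0.0226 0.0354]
side right_paddle 0.85 [ 0.5645 -0.2439  0.0577]
```

View pics/side7.png

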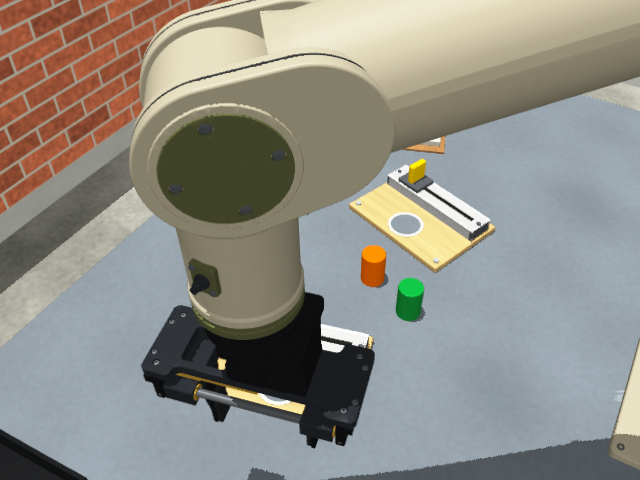

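The arm blocks the side view, but the top view finds the red marker at (0.550, 0.244, 0.041). That is centred on the pad at the height expected for upright. The paddles are unchanged and the green marker hasn't moved.

```bash
python3 -c "
from bench import r
print(r.close_job())"
```

```text
the job is handed in; nothing more can be done
None
```

I pushed both slides out as far as they go (the right reached its far stop, the left jammed about half way), stood the red marker upright on the left rail's pad, let go and handed the job in at about 19 s.

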